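Check the kettle's enamel with a coating gauge

ROBOT

A 6-joint arm with a two-finger parallel gripper is mounted at the origin on the work surface. World frame = base frame: x ahead of the robot, y to its left, z up, the work surface at z = 0. Lengths are in m, angles in rad, forces in N, time in s.
With the tool pointing down it reaches from about 0.35 to 0.85 m from the base axis. Payload 8.1 kg.
Tool frame: the origin (TCP) lies on the centre line of the jaws, within the pads' length; the fingertips stand 22 mm ahead of it and the grasp point (between the pads) lies 3 mm ahead of it; z points along the fingers, y is the line along which they close (so a half turn about z gives the same grasp; the last joint's range is limited). The gripper opens to 85 mm and grips with 20 to 120 N. Pads are 22 mm wide; open, the fingers measure 114 mm over their backs; the gripper's body (76 mm by 85 mm) begins 54 mm behind the grasp point. The pads swing forward as they close: fully open they stand 13 mm farther back than shut.
Start: joints at [-0.085, 0.13, 1.488, -0, 1.523, -0.085], TCP at [0.6, 0, 0.253] pointing down, gripper open.
Joint ranges: [-2.96, 2.96], [-0.89, 2.26], [0.02, 2.5], [-1.34, 4.48], [0, 2.73], [-2.66, 2.66]. Speed limits (rad/s): [2.39, 2.39, 2.79, 3.14, 3.14, 3.14].

INTERFACE

Orientations are given as a rotation vector (axis times angle).
In Python, from rig import arm gives the robot as it stands.
- The arm moves only by the tool step_arm, never from a script. Its argument "series" is a list of rows, each a list of 7 numbers: the turn, a rotation vector about the tool's x, y, z in degrees, then the shift along the tool's x, y, z in cm, then the closure in counts, from 0 (fully open) to 255 (shut). A call has 1 to 12 rows; each row is the pose to reach, as a shift and turn from the pose commanded when the call began, along the tool's axes at that moment; what a row does not reach only later rows make up. A row lasts 1/10 s, in which the tool goes at most 50 mm and 8.59 degrees, less where a joint would pass 70% of its speed; a pose out of reach is approached as far as the arm can. A call with a gripper value outside its range is refused whole. The fingers move at their own pace and stop on an object; the grip force is fixed at half the most. Time passes only in rows, so rows that repeat a pose let the fingers close. It gives the time, the measured TCP pose, the force, the opening and the grip force at its end, in the units of the state.
- arm.sense(): the state, without advancing time (a new reading comes with each control period).
- arm.camera(name): name is "scene" or "side" or "wrist"; returns (picture, depth): 420x560x3 uint8, blue, green, red; 420x560 float32, m along the optical axis (not along the pixel's ray), 0 where there is no reading.
- arm.camera_info(name): a dict with "K" (3x3 intrinsics, pixels), "dist_coeffs" ([k1, k2, p1, p2, k3] as OpenCV has them; the pictures are not rectified), "T" (4x4, takes a point from camera to world coordinates); the wrist camera has in their place "tool_from_camera" (4x4, takes a point from camera to tool coordinates, whose origin is the TCP and whose axes are the flange's). Camera axes: x right, y down, z forward; pixel columns grow to the right and rows downward; lengths in m; the calibration is good to about 2 mm. A picture is of the moment at which its call begins: read the wrist's pose just before it. camera_info takes no time and is no camera call.
- arm.close_job(): hands the job in; it is judged then, once.
The state is a dict: "time": time; "qpos": joint angles; "qvel": joint speeds; "effort": joint torques, N m; "ee_pos": TCP position; "eef_rot": TCP orientation; "force": force on the tool from outside, world axes, zero at the start; "moment": the same for the moment, N m; "opening": finger opening in m; "finger_force": force on a finger pad.
Only numpy, scipy, OpenCV 4.12 (cv2) and the standard library are available. Lean on these libraries where they do the work, as an engineer would, in place of code of your own. Each camera call takes 0.05 s, during which the arm holds its last target. There are 200 camera calls.

TASK

Check the enamel of the red kettle on the plank: lift the pen-shaped coating gauge out of its stand, first zero it by holding it upright with its sprung tip lightly pressed on the bare steel disc of the zero plate for about a second, then press its tip lightly inside the white ring on the kettle's shoulder, with the gauge square to the sloping enamel there. A light press is one that pushes the tip part of the way in, not to its stop. Finish while still holding the gauge there, and do not shift the kettle or disturb the cups, sugar pot and teapot.

Things in the scene. Friction and masses are not known exactly. Their poses are not given: they have to be found in the camera images.
- gauge_grip (a point): Coating gauge, a round pen 115 mm long standing tip down in its stand (130 to 140 g). This point is the middle of its black barrel, the part to grip (30 mm diameter, 65 mm long); z runs along the gauge away from its tip. The barrel ends 32 mm above this point. Below the barrel a steel nose (19 mm diameter, 36 mm long), then the sprung tip (8 mm diameter, domed), whose free end is 82.5 mm below this point when not pressed. The gauge is round, so it may be gripped at any yaw.
- tip (a joint): How far the gauge's sprung tip is pushed in, m: 0 free, 0.012 at its stop. Pushing in takes 1 N to start and 4 N at the stop (250 N/m).
- tip_end (a point): Free end of the gauge's sprung tip; moves with it.
- stand: Grey plastic stand fixed on the counter: foot 80 mm diameter, round socket 44 mm diameter outside and 60 mm high, origin under its centre. The gauge's nose hangs in the 22 mm bore with 50 mm of its length inside, the barrel resting on the socket's rim; it lifts straight out.
- zero_top (a point): Centre of the top of the zero plate's bare steel disc (48 mm diameter, level, 20 mm above the counter), set in a black plate 75 mm square fixed on the counter.
- spot (a point): Centre of the marked spot: inside a thin white ring of 22 mm diameter on the sloping conical shoulder of the kettle, on the side that faces the robot. z points square out of the enamel, 35 degrees from vertical, away from the kettle's axis; the point lies on the surface.
- kettle: Red enamel kettle standing loose on the plank, about 0.85 kg, 136 mm diameter, 109 mm to the lid, 142 mm to the lid's knob, spout to its +y and handle to its -y (each reaching 115 mm from the axis). Origin under its centre.
- plank: Pine plank along y, 180 mm deep and 860 mm long, its top 100 mm above the counter, fixed to a low tiled wall behind it; a wooden spice box is screwed to its +y end. Origin on the counter, the plank's front edge 80 mm nearer the robot.
- teapot: Clear glass teapot with steel infuser on the plank, 100 mm diameter, 106 mm high, bystander. Origin under its centre.
- sugar_pot: Stainless sugar pot with hinged lid on the plank, 88 mm diameter, 100 mm high, bystander. Origin under its centre.
- cup_a: White ceramic cup on the counter, 78 mm diameter, 80 mm high, bystander. Origin under its centre.
- cup_b: White ceramic cup on the counter, as the other one, bystander.
Mind the look-alikes: they are no part of the job. Of the things like the part that bears gauge_grip, leave any that is turquoise or yellow; of the rest the smaller one is meant.

How it is judged:
By the outcome, as a careful person would: the job done as asked, in the order asked, and still so for the second after the job is handed in, while the arm keeps its last pose, push and grip.
It also fails if it takes over 48 s, if anything falls off the work surface, if the arm or the gripper's body presses on something with over 40 N, if the wrist force passes 120 N, or if a joint passes its speed limit or range.

## Working session

There is one attempt and no reset: what is moved stays moved. The work goes in short steps, Python scripts to look and compute and a tool call to move; the robot and the scene stay as the last step left them, time stands still between calls to the robot, and variables do not carry over. Pictures are saved under pics/ and viewed, at most 10 in all, crops included, and the job is handed in when it is done.

Besides the shell and the picture viewer there is one more tool, called after "Call:" in YAML: its name, and indented under it one key for each argument. step_arm: Moves the arm, as the interface text tells. Its arguments: {"type":"object","properties":{"series":{"type":"array"}},"required":["series"]}

```bash
mkdir -p pics; ls; python3 - <<'E'
from rig import arm
import cv2,numpy as np
s=arm.sense();print({k:np.round(v,3) for k,v in s.items()})
for n in("scene","side"):
    p,d=arm.camera(n);cv2.imwrite(f"pics/{n}0.png",p);np.save(f"pics/{n}0.npy",d)
    i=arm.camera_info(n);print(n,i)
print(arm.camera_info("wrist"))
E
```

```text
pics
{'time': np.float64(0.0), 'qpos': array([-0.085,  0.131,  1.489, -0.   ,  1.523, -0.085]), 'qvel': array([-0.   ,  0.   , -0.   , -0.002, -0.   ,  0.001]), 'effort': array([-2.0000e-03, -5.6940e+01, -5.0056e+01, -0.0000e+00,  1.4000e-02,
        0.0000e+00]), 'ee_pos': array([0.599, 0.   , 0.252]), 'eef_rot': array([-2.22e+00, -2.22e+00,  2.00e-03]), 'force': array([-0.526,  0.899, -0.286]), 'moment': array([-0.075,  0.034,  0.001]), 'finger_force': np.float64(0.0), 'opening': np.float64(0.085)}
scene {'K': array([[478.4140204 ,   0.        , 271.17085667],
       [  0.        , 478.4140204 , 212.58297291],
       [  0.        ,   0.        ,   1.        ]]), 'dist_coeffs': array([-0.06092851,  0.        ,  0.        ,  0.        ,  0.        ]), 'T': array([[ 0.99513465,  0.07533985, -0.06348965,  0.61150044],
       [ 0.0962549 , -0.60592378,  0.78967802, -1.00423444],
       [ 0.02102433, -0.79194715, -0.61022757,  0.9125376 ],
       [ 0.        ,  0.        ,  0.        ,  1.        ]])}
side {'K': array([[520.32030047,   0.        , 275.79455364],
       [  0.        , 520
[... 325 characters left out ...]
0.61248831,  1.11621724],
       [ 0.        ,  0.        ,  0.        ,  1.        ]])}
{'K': array([[343.14360238,   0.        , 281.04819547],
       [  0.        , 343.14360238, 211.1605103 ],
       [  0.        ,   0.        ,   1.        ]]), 'dist_coeffs': array([-0.03070391,  0.        ,  0.        ,  0.        ,  0.        ]), 'tool_from_camera': array([[ 1.10896235e-04, -9.55999268e-01, -2.93369030e-01,
         7.47503326e-02],
       [ 9.99999876e-01, -3.61793527e-05,  4.95906661e-04,
         9.75351897e-04],
       [-4.84700307e-04, -2.93369049e-01,  9.55999145e-01,
        -1.20217014e-01],
       [ 0.00000000e+00,  0.00000000e+00,  0.00000000e+00,
         1.00000000e+00]])}
```

View pics/scene0.png

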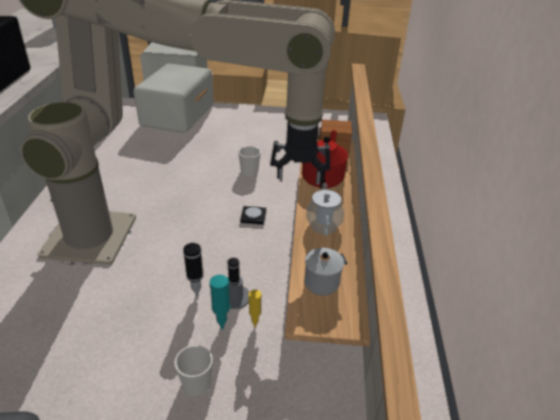

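View pics/side0.png

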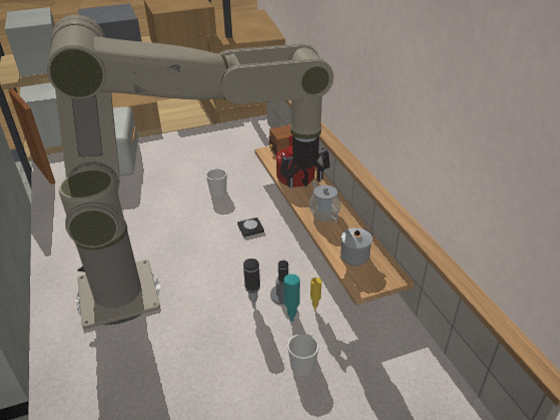

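The scene shows the small black gauge in its grey stand at about (234,270), with the larger black look-alike at (193,262) and the turquoise and yellow ones nearby. The zero plate is at (254,214) and the red kettle at (326,163), with the gripper partly in front of it. I'll measure from depth and enlarge.

```bash
cat > h.py <<'E'
import numpy as np,cv2
from scipy.spatial.transform import Rotation as R
def camT(i,s=None):
    if "T" in i: return i["T"]
    T=np.eye(4);T[:3,:3]=R.from_rotvec(s["eef_rot"]).as_matrix();T[:3,3]=s["ee_pos"];return T@i["tool_from_camera"]
def ray(i,T,uv):
    n=cv2.undistortPoints(np.array([[uv]],float),i["K"],i["dist_coeffs"])[0,0]
    return T[:3,3],T[:3,:3]@np.r_[n,1]
def cloud(i,T,d):
    v,u=np.mgrid[:d.shape[0],:d.shape[1]]
    n=cv2.undistortPoints(np.stack([u,v],-1).reshape(-1,1,2).astype(float),i["K"],i["dist_coeffs"])[:,0]
    p=np.c_[n,np.ones(len(n))]*d.reshape(-1,1)
    return (p@T[:3,:3].T+T[:3,3]).reshape(*d.shape,3)
def onz(i,T,uv,z):
    o,r=ray(i,T,uv);return o+r*(z-o[2])/r[2]
E
python3 - <<'E'
from rig import arm
from h import *
tiles=[]
for n,boxs in (("scene",((175,190,290,340),)),("side",((225,205,340,355),))):
    i=arm.camera_info(n);c=cloud(i,i["T"],np.load(f"pics/{n}0.npy"));p=cv2.imread(f"pics/{n}0.png")
    for (a,b,e,f) in boxs: tiles.append(cv2.resize(p[b:f,a:e],None,fx=3.4,fy=3.9,interpolation=cv2.INTER_CUBIC))
    pts={"scene":{"smalltop":(234,262),"small":(234,270),"big":(193,250),"zero":(254,213),"foot":(244,298),"knob":(333,135),"lid":(322,152)},
         "side":{"smalltop":(283,264),"small":(283,272),"big":(251,263),"zero":(251,225),"foot":(276,296),"kettle":(292,178)}}[n]
    for k,(u,v) in pts.items(): print(n,k,c[v,u].round(3))
cv2.imwrite("pics/crop.png",np.hstack(tiles))
s=arm.sense();p,d=arm.camera("wrist");cv2.imwrite("pics/w0.png",p);np.save("pics/w0.npy",d)
E
```

```text
scene smalltop [ 0.46  -0.188  0.125]
scene small [ 0.462 -0.199  0.11 ]
scene big [ 0.368 -0.202  0.166]
scene zero [0.468 0.136 0.025]
scene foot [ 0.483 -0.191  0.006]
scene knob [0.691 0.336 0.2  ]
scene lid [ 0.649 -0.004  0.334]
side smalltop [ 0.457 -0.19   0.128]
side small [ 0.455 -0.195  0.102]
side big [ 0.364 -0.192  0.164]
side zero [0.465 0.142 0.02 ]
side foot [ 0.434 -0.191  0.009]
side kettle [ 0.555 -0.009  0.28 ]
```

View pics/crop.png

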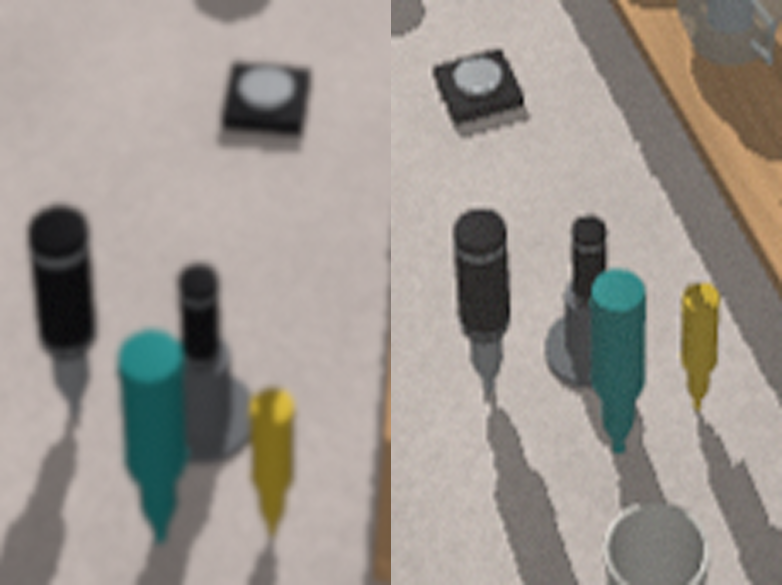

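View pics/w0.png

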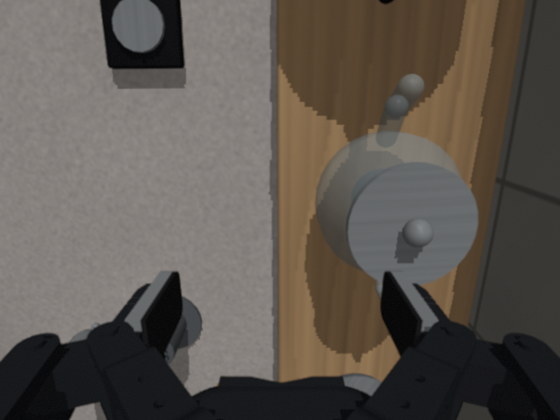

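The crop shows the target gauge in the stand at scene (234,262), with the turquoise and yellow pens near it. The wrist view shows the zero disc at (138,24), the glass teapot at (395,215), and part of the stand at (180,330). Next I'll locate everything in the top-down cloud.

```bash
python3 - <<'E'
from rig import arm
from h import *
for n in("scene","side"):
    i=arm.camera_info(n);c=cloud(i,i["T"],np.load(f"pics/{n}0.npy"));d=np.load(f"pics/{n}0.npy")
    p=cv2.imread(f"pics/{n}0.png")
    m=((c[...,2]>.05)&(d>0)&(c[...,0]>.3)&(c[...,0]<.6)&(c[...,1]>-.45)&(c[...,1]<.6)&(c[...,2]<.22)).astype(np.uint8)
    k,l,st,ce=cv2.connectedComponentsWithStats(m)
    for j in range(1,k):
        if st[j,4]<40: continue
        q=c[l==j];t=q[q[:,2]>np.percentile(q[:,2],97)-.006]
        print(n,st[j],"col",p[l==j].mean(0).round(),"top",t.mean(0).round(3),"zmax",np.percentile(q[:,2],97).round(3),"min",q.min(0).round(3),"max",q.max(0).round(3))
E
```

```text
scene [238 146  23  19 334] col [121. 124. 127.] top [0.417 0.404 0.08 ] zmax 0.083 min [0.379 0.361 0.05 ] max [0.455 0.447 0.085]
scene [285 163  17 177 340] col [ 90. 120. 151.] top [ 0.598 -0.091  0.1  ] zmax 0.103 min [ 0.595 -0.367  0.079] max [0.6   0.319 0.106]
scene [183 242  21  45 716] col [43. 42. 43.] top [ 0.363 -0.195  0.164] zmax 0.166 min [ 0.342 -0.216  0.05 ] max [ 0.384 -0.168  0.169]
scene [ 209  257   34   63 1154] col [81. 81. 41.] top [ 0.445 -0.29   0.162] zmax 0.164 min [ 0.422 -0.312  0.05 ] max [ 0.479 -0.165  0.167]
scene [249 289  13  29 345] col [ 50. 117. 136.] top [ 0.521 -0.274  0.115] zmax 0.117 min [ 0.507 -0.29   0.05 ] max [ 0.536 -0.257  0.118]
scene [174 345  39  31 479] col [120. 123. 126.] top [ 0.413 -0.417  0.08 ] zmax 0.082 min [ 0.375 -0.449  0.05 ] max [ 0.453 -0.399  0.084]
side [254 149 104 157 708] col [ 80. 105. 130.] top [0.597 0.007 0.102] zmax 0.105 min [ 0.591 -0.367  0.08 ] max [0.6   0.502 0.108]
side [206 168  21  19 300] col [127. 131. 133.] top [0.415 0.402 0.082] zmax 0.085 min [0.379 0.363 0.05 ] max [0.455 0.449 0.087]
side [243 258  17  39 529] col [57. 58. 60.] top [ 0.362 -0.193  0.165] zmax 0.168 min [ 0.341 -0.218  0.052] max [ 0.384 -0.17   0.17 ]
side [276 260  24  52 771] col [87. 88. 54.] top [ 0.443 -0.288  0.163] zmax 0.165 min [ 0.422 -0.311  0.05 ] max [ 0.472 -0.167  0.168]
side [310 277  11  24 243] col [ 55. 117. 135.] top [ 0.52  -0.273  0.116] zmax 0.119 min [ 0.504 -0.289  0.052] max [ 0.534 -0.256  0.121]
side [287 334  32  26 322] col [122. 126. 128.] top [ 0.418 -0.419  0.079] zmax 0.082 min [ 0.375 -0.45   0.05 ] max [ 0.453 -0.4    0.087]
```

Call:
step_arm:
  series:
    - [0,0,0,0,0,-5,0]
    - [0,0,0,3,0,-9,0]
    - [0,0,0,8,0,-9,0]
    - [0,0,0,13,0,-9,0]
    - [0,0,0,18,0,-9,0]
    - [0,0,0,23,0,-9,0]
    - [0,0,0,28,0,-9,0]
    - [0,0,0,32,0,-9,0]
    - [0,0,0,32,0,-9,0]
    - [0,0,0,32,0,-9,0]
    - [0,0,0,32,0,-9,0]

```text
time: 1.25
ee_pos: [0.6002, 0.3191, 0.343]
eef_rot: [2.222, 2.221, -0.001]
force: [-0.4, -0.4, -1.1]
opening: 0.0856
finger_force: 0.0
```

```bash
python3 - <<'E'
from rig import arm
from h import *
s=arm.sense();p,d=arm.camera("wrist");cv2.imwrite("pics/w1.png",p);np.save("pics/w1.npy",d);np.save("pics/w1s.npy",s,allow_pickle=True)
print(s["ee_pos"],s["eef_rot"],s["qvel"].round(3))
E
```

```text
[0.6001749  0.31908887 0.34302502] [ 2.22205264e+00  2.22050811e+00 -1.15436616e-03] [-0.017 -0.012  0.003  0.003  0.001  0.001]
```

View pics/w1.png

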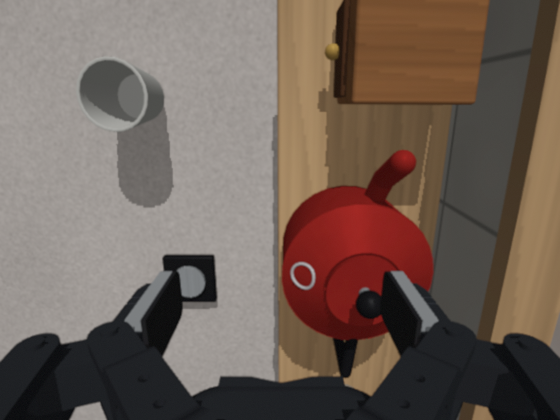

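The wrist view shows the white ring on the shoulder at (303,276), the knob at (370,304) and the zero disc at about (190,281).

```bash
cat > spot.py <<'E'
from h import *
def spot(p,d,c,uv,r=18):
    u0,v0=uv;v,u=np.mgrid[:420,:560]
    w=(np.hypot(u-u0,v-v0)<r)
    ring=w&(p.min(2)>110)
    e=cv2.fitEllipse(np.argwhere(ring)[:,::-1].astype(np.float32))
    P=c[w&(d>0)&(np.hypot(u-e[0][0],v-e[0][1])<13)]
    o=np.median(c[ring],0)
    ctr=c[ring].mean(0)
    return e,ctr,P
E
python3 - <<'E'
from rig import arm
from spot import *
from scipy.optimize import least_squares
i=arm.camera_info("wrist");s=np.load("pics/w1s.npy",allow_pickle=True).item()
p=cv2.imread("pics/w1.png");d=np.load("pics/w1.npy");T=camT(i,s);c=cloud(i,T,d)
e,ctr,P=spot(p,d,c,(303,276));print(e,ctr,len(P))
for v,u in((276,303),(304,372),(300,340),(260,350),(281,190)):print(u,v,c[v,u].round(4))
# cone fit: z = a - k*hypot(x-cx,y-cy) over red shoulder pixels
red=(p[...,2]>60)&(p[...,1]<50)&(d>0)|0
v,u=np.mgrid[:420,:560]
m=(red>0)&(c[...,2]>.16)&(np.abs(c[...,0]-.68)<.09)&(np.abs(c[...,1]-.33)<.09)&(c[...,2]<.202)
Q=c[m]
f=lambda x:(Q[:,2]-(x[0]-x[1]*np.hypot(Q[:,0]-x[2],Q[:,1]-x[3])))
r=least_squares(f,[.24,.7,.69,.336],loss="soft_l1",f_scale=.001);print(len(Q),r.x,np.degrees(np.arctan(r.x[1])),np.median(abs(r.fun)))
n=ctr[:2]-r.x[2:];print("azimuth",np.degrees(np.arctan2(n[1],n[0])),np.hypot(*n))
M=P.mean(0);print("plane n",np.linalg.svd(P-M)[2][2],M)
g=(p.min(2)>90)&(np.hypot(u-190,v-281)<25)&(abs(c[...,2]-.02)<.008);print("zero",c[g].mean(0),c[g].min(0),c[g].max(0),g.sum())
E
```

```text
((302.69659423828125, 274.9687194824219), (20.69890022277832, 25.936620712280273), 150.1676025390625) [0.61984926 0.25536949 0.19837058] 528
303 276 [0.6201 0.2537 0.1973]
372 304 [0.6694 0.252  0.2389]
340 300 [0.6502 0.2397 0.2131]
350 260 [0.6564 0.2759 0.2127]
190 281 [0.4695 0.1521 0.0202]
8018 [0.22530695 0.58611044 0.67055034 0.24671837] 30.375012585295135 0.0010823606206322167
azimuth 170.31688469317973 0.051433852763666084
plane n [-0.57047931  0.06015759  0.81910587] [0.61981992 0.25424099 0.19648501]
zero [0.47038521 0.15142493 0.01913968] [0.45301812 0.12329233 0.01251629] [0.48952861 0.17435661 0.02189418] 633
```

```bash
python3 - <<'E'
from rig import arm
from h import *
from scipy.optimize import least_squares
i=arm.camera_info("wrist");s=np.load("pics/w1s.npy",allow_pickle=True).item()
p=cv2.imread("pics/w1.png");d=np.load("pics/w1.npy");T=camT(i,s);c=cloud(i,T,d)
m=(p[...,2]>60)&(p[...,1]<60)&(np.hypot(c[...,0]-.62,c[...,1]-.254)<.03)&(c[...,2]>.185)&(c[...,2]<.207)
Q=c[m];k=np.tan(np.radians(35))
f=lambda x:(Q[:,2]-(x[0]-k*np.hypot(Q[:,0]-x[1],Q[:,1]-x[2])))
r=least_squares(f,[.24,.67,.25],loss="soft_l1",f_scale=.001);print("cone",len(Q),r.x,np.median(abs(r.fun)))
rm=(p.min(2)>110)&(np.hypot(c[...,0]-.62,c[...,1]-.254)<.018)
vu=np.argwhere(rm);e=cv2.fitEllipse(vu[:,::-1].astype(np.float32));o,q=ray(i,T,e[0])
L=np.linspace(.15,.3,3001);X=o+np.outer(L,q);g=X[:,2]-(r.x[0]-k*np.hypot(X[:,0]-r.x[1],X[:,1]-r.x[2]))
S=X[np.argmin(abs(g))];a=S[:2]-r.x[1:];print("spot",e[0],S,np.degrees(np.arctan2(a[1],a[0])),np.hypot(*a))
for n in("scene","side"):
    i=arm.camera_info(n);T=i["T"];d=np.load(f"pics/{n}0.npy");c=cloud(i,T,d);p=cv2.imread(f"pics/{n}0.png")
    z=(p.min(2)>100)&(np.hypot(c[...,0]-.468,c[...,1]-.14)<.034)&(c[...,2]>.014)
    e=cv2.fitEllipse(np.argwhere(z)[:,::-1].astype(np.float32));print(n,"zero",e,onz(i,T,e[0],.02),c[z].mean(0))
    b=(c[...,2]>.07)&(np.hypot(c[...,0]-.46,c[...,1]+.19)<.03)&(p.max(2)<90)
    B=c[b];h=lambda x:np.hypot(B[:,0]-x[0],B[:,1]-x[1])-.015
    r=least_squares(h,[.46,-.19],loss="soft_l1",f_scale=.001)
    t=B[B[:,2]>.118];print("gauge side fit",r.x,len(B),"top",t.mean(0),len(t))
E
```

```text
cone 2021 [0.23169551 0.66953182 0.24670592] 0.00048726793036049654
spot (302.7000732421875, 274.9571228027344) [0.61989302 0.25424314 0.1965194 ] 171.36608067746036 0.050207771559283895
scene zero ((253.39366149902344, 211.81808471679688), (8.11713695526123, 14.75375747680664), 94.2036361694336) [0.46425587 0.14787373 0.02      ] [0.46345429 0.14768491 0.02030425]
gauge side fit [ 0.45742997 -0.18420074] 241 top [ 0.45826891 -0.18963357  0.12453247] 89
side zero ((250.33229064941406, 223.85084533691406), (7.435789585113525, 13.180865287780762), 89.53472900390625) [0.46461298 0.14865644 0.02      ] [0.46336803 0.14717544 0.0214286 ]
gauge side fit [ 0.45819749 -0.18246617] 155 top [ 0.45723912 -0.18844743  0.12461506] 63
```

Call:
step_arm:
  series:
    - [0,0,0,-5,-1,0,0]
    - [0,0,0,-10,-2.5,0,0]
    - [0,0,0,-14.5,-4,0,0]
    - [0,0,0,-19,-5,0,0]
    - [0,0,0,-23.5,-6,0,0]
    - [0,0,0,-28,-7.5,0,0]
    - [0,0,0,-32.5,-9,0,0]
    - [0,0,0,-37,-10,1,0]
    - [0,0,0,-41.5,-11,2,0]
    - [0,0,0,-46,-12.5,3,0]
    - [0,0,0,-50.5,-14,4,0]
    - [0,0,0,-55,-14,4,0]

```text
time: 2.5
ee_pos: [0.4569, -0.2324, 0.3022]
eef_rot: [-2.224, -2.217, 0.001]
force: [-0.1, 0.7, 0.1]
opening: 0.0856
finger_force: 0.0
```

Call:
step_arm:
  series:
    - [0,0,0,0,0,0,0]
    - [0,0,0,0,0,0,0]
    - [0,0,0,0,0,0,0]
    - [0,0,0,0,0,0,0]

```text
time: 2.9
ee_pos: [0.4601, -0.2292, 0.3037]
eef_rot: [2.22, 2.222, 0.001]
force: [0.8, -0.5, -0.0]
opening: 0.0854
finger_force: 0.0
```

```bash
python3 - <<'E'
from rig import arm
from h import *
from scipy.optimize import least_squares
s=arm.sense();p,d=arm.camera("wrist");cv2.imwrite("pics/w2.png",p);print(s["ee_pos"],s["eef_rot"],abs(s["qvel"]).max())
i=arm.camera_info("wrist");T=camT(i,s);c=cloud(i,T,d)
t=(np.hypot(c[...,0]-.458,c[...,1]+.187)<.03)&(abs(c[...,2]-.125)<.005)
e=cv2.fitEllipse(np.argwhere(t)[:,::-1].astype(np.float32));print(e,t.sum(),c[t].mean(0),onz(i,T,e[0],.125))
E
```

```text
[ 0.46014906 -0.22916935  0.30368995] [2.21989835e+00 2.22218060e+00 5.36522842e-04] 0.00963800382240345
((280.00714111328125, 141.95169067382812), (27.936111450195312, 28.72113800048828), 1.2609275579452515) 939 [ 0.46045985 -0.1840616   0.12458454] [ 0.46044573 -0.18398144  0.125     ]
```

View pics/w2.png

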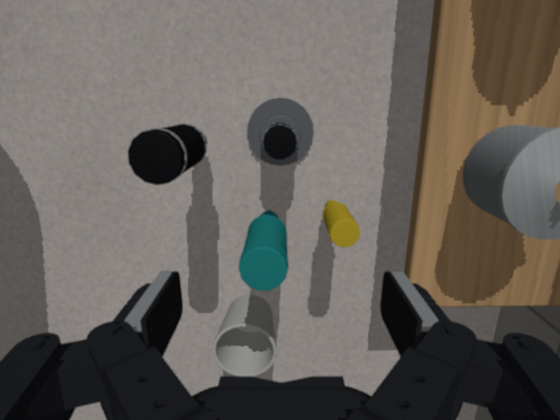

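The wrist view shows the gauge top at (280,142) in its stand, with clear space around it. I'll part-close the fingers and descend over it.

Call:
step_arm:
  series:
    - [0,0,0,4.5,0,2,90]
    - [0,0,0,4.5,0,6,90]
    - [0,0,0,4.5,0,10,90]
    - [0,0,0,4.5,0,13,90]
    - [0,0,0,4.5,0,15,90]
    - [0,0,0,4.5,0,16.5,90]
    - [0,0,0,4.5,0,18,90]
    - [0,0,0,4.5,0,19.5,90]
    - [0,0,0,4.5,0,20.5,90]
    - [0,0,0,4.5,0,20.5,90]
    - [0,0,0,4.5,0,20.5,90]

```text
time: 4.05
ee_pos: [0.4603, -0.1851, 0.0988]
eef_rot: [2.221, 2.221, 0.0]
force: [0.0, -0.2, -0.7]
opening: 0.0553
finger_force: 0.0
```

```bash
python3 - <<'E'
from rig import arm
s=arm.sense();print(s["ee_pos"],s["eef_rot"],s["opening"],s["force"])
E
```

```text
[ 0.46034821 -0.1850805   0.09879113] [2.22097912e+00 2.22120358e+00 2.63405284e-04] 0.05531887876679503 [ 0.04643623 -0.22195669 -0.69417116]
```

Aligned. Close the fingers, then lift slowly.

Call:
step_arm:
  series:
    - [0,0,0,0,0,0,150]
    - [0,0,0,0,0,0,200]
    - [0,0,0,0,0,0,255]
    - [0,0,0,0,0,0,255]
    - [0,0,0,0,0,0,255]
    - [0,0,0,0,0,0,255]
    - [0,0,0,0,0,0,255]
    - [0,0,0,0,0,0,255]

```text
time: 4.85
ee_pos: [0.4603, -0.1854, 0.0995]
eef_rot: [2.221, 2.221, -0.0]
force: [-3.8, 0.7, 5.6]
opening: 0.0288
finger_force: 58.7
```

Call:
step_arm:
  series:
    - [0,0,0,0,0,-1,255]
    - [0,0,0,0,0,-2.5,255]
    - [0,0,0,0,0,-4,255]
    - [0,0,0,0,0,-6,255]
    - [0,0,0,0,0,-8,255]
    - [0,0,0,0,0,-9,255]
    - [0,0,0,0,0,-9,255]
    - [0,0,0,0,0,-9,255]

```text
time: 5.65
ee_pos: [0.4599, -0.1849, 0.188]
eef_rot: [-2.221, -2.221, 0.0]
force: [0.3, -0.4, -1.7]
opening: 0.0287
finger_force: 59.2
```

```bash
python3 - <<'E'
from rig import arm
from h import *
s=arm.sense();print(s["ee_pos"],s["eef_rot"],s["opening"],s["force"],s["finger_force"])
t=[]
for n,b in(("scene",(150,170,330,350)),("side",(200,180,380,360))):
    p,d=arm.camera(n);cv2.imwrite(f"pics/{n}1.png",p);np.save(f"pics/{n}1.npy",d);a=p[b[1]:b[3],b[0]:b[2]];t.append(cv2.resize(a,(390,390),interpolation=cv2.INTER_CUBIC))
cv2.imwrite("pics/lift.png",np.hstack(t))
E
```

```text
[ 0.459891   -0.18492738  0.18801952] [-2.22144935e+00 -2.22135442e+00  1.36735770e-05] 0.028667975688954545 [ 0.28480162 -0.35629158 -1.65315497] 59.1541314125061
```

View pics/lift.png

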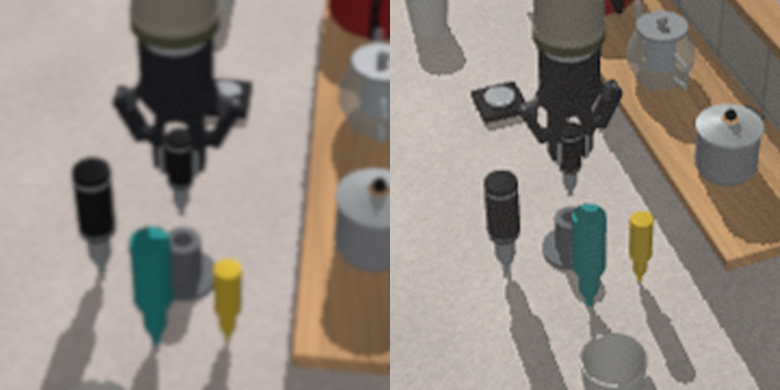

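The gauge is held and clear of the stand, whose socket is now empty, and the bystanders are untouched. Next I'll move over the zero disc and get the kettle estimates from these clearer views.

Call:
step_arm:
  series:
    - [0,0,0,3,0,0,255]
    - [0,0,0,7.5,0.5,0,255]
    - [0,0,0,12,0.5,0,255]
    - [0,0,0,16.5,0.5,0,255]
    - [0,0,0,21,0.5,0,255]
    - [0,0,0,25.5,0.5,0,255]
    - [0,0,0,29.5,0.5,2,255]
    - [0,0,0,32,0.5,4,255]
    - [0,0,0,33.3,0.6,6,255]
    - [0,0,0,33.3,0.6,6,255]
    - [0,0,0,33.3,0.6,6,255]
    - [0,0,0,33.3,0.6,6,255]

```text
time: 6.95
ee_pos: [0.4665, 0.1473, 0.1291]
eef_rot: [2.222, 2.22, 0.001]
force: [-0.5, -0.4, -1.2]
opening: 0.029
finger_force: 59.3
```

```bash
python3 - <<'E'
from rig import arm
from h import *
from scipy.optimize import least_squares
s=arm.sense();print(s["ee_pos"],s["eef_rot"],s["opening"],s["force"],s["finger_force"])
k=np.tan(np.radians(35))
for n in("scene","side"):
    i=arm.camera_info(n);T=i["T"];d=np.load(f"pics/{n}1.npy");p=cv2.imread(f"pics/{n}1.png");c=cloud(i,T,d)
    near=np.hypot(c[...,0]-.62,c[...,1]-.254)<.025
    rm=near&(p.min(2)>75)&(c[...,2]>.18);print(n,near.sum(),rm.sum())
    if rm.sum()>5: print("ring",c[rm].mean(0),np.argwhere(rm).mean(0))
    Q=c[(p[...,2]>50)&(p[...,1]<60)&(np.hypot(c[...,0]-.67,c[...,1]-.247)<.055)&(np.hypot(c[...,0]-.67,c[...,1]-.247)>.035)&(c[...,2]>.18)&(c[...,2]<.21)]
    print(len(Q))
    if len(Q)>30:
        r=least_squares(lambda x:(Q[:,2]-(x[0]-k*np.hypot(Q[:,0]-x[1],Q[:,1]-x[2]))),[.2317,.67,.247],loss="soft_l1",f_scale=.001);print(r.x,np.median(abs(r.fun)))
p,d=arm.camera("side");cv2.imwrite("pics/side2.png",p)
a=cv2.resize(p[150:290,170:310],(390,390),interpolation=cv2.INTER_CUBIC)
p,d=arm.camera("scene");b=cv2.resize(p[130:270,180:320],(390,390),interpolation=cv2.INTER_CUBIC)
cv2.imwrite("pics/z.png",np.hstack([a,b]))
E
```

```text
[0.46651414 0.14734399 0.12905062] [2.22176450e+00 2.22020643e+00 7.59363898e-04] 0.029001345440621405 [-0.51849397 -0.42641165 -1.24787783] 59.33076024055481
scene 99 10
ring [0.61606556 0.26118322 0.19638998] [146.3 308.2]
306
[0.23288817 0.66817807 0.24620274] 0.0015541714290165931
side 0 0
94
[0.23114674 0.67062533 0.24495988] 0.0018707808108801294
```

View pics/z.png

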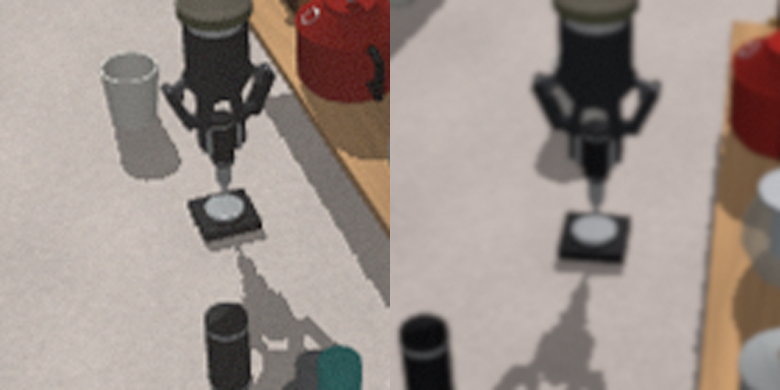

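The gauge is upright above the disc, close to its centre. The ring is also visible in the side view at about (281,155).

Call:
step_arm:
  series:
    - [0,0,0,0,0,0.8,255]
    - [0,0,0,0,0,1.4,255]
    - [0,0,0,0,0,1.8,255]
    - [0,0,0,0,0,2.1,255]
    - [0,0,0,0,0,2.3,255]
    - [0,0,0,0,0,2.5,255]
    - [0,0,0,0,0,2.5,255]

```text
time: 7.75
ee_pos: [0.4659, 0.148, 0.1031]
eef_rot: [-2.221, -2.221, 0.001]
force: [-1.5, -1.2, 2.2]
opening: 0.029
finger_force: 59.2
```

```bash
python3 - <<'E'
from rig import arm
from h import *
f=[];
for n in("scene","side","side","scene"):
    p,d=arm.camera(n);s=arm.sense();f.append(s["force"]);cv2.imwrite(f"pics/{n}3.png",p);np.save(f"pics/{n}3.npy",d)
print(s["time"],s["ee_pos"],s["eef_rot"],np.mean(f,0),s["opening"])
E
```

```text
7.95 [0.46605384 0.14805641 0.10350135] [2.22133248e+00 2.22145744e+00 1.34503340e-04] [-1.44208514 -0.8392057   1.5947981 ] 0.028586217629310996
```

Call:
step_arm:
  series:
    - [0,0,0,0,0,-0.1,255]
    - [0,0,0,0,0,-0.1,255]
    - [0,0,0,0,0,-0.1,255]
    - [0,0,0,0,0,-0.1,255]
    - [0,0,0,0,0,-0.1,255]
    - [0,0,0,0,0,-0.1,255]
    - [0,0,0,0,0,-0.1,255]
    - [0,0,0,0,0,-0.1,255]
    - [0,0,0,0,0,-0.1,255]
    - [0,0,0,0,0,-0.1,255]
    - [0,0,0,0,0,-0.1,255]
    - [0,0,0,0,0,-0.1,255]

```text
time: 9.15
ee_pos: [0.4661, 0.148, 0.1044]
eef_rot: [2.221, 2.221, 0.0]
force: [0.1, -0.1, 0.5]
opening: 0.0287
finger_force: 59.2
```

```bash
python3 - <<'E'
from rig import arm
from h import *
f=[]
for n in range(5):
    arm.camera("side");s=arm.sense();f.append(s["force"])
print(s["time"],s["ee_pos"],np.mean(f,0),np.std(f,0))
# ring triangulation side + scene + wrist
rays=[]
for n,uv in(("scene",(309,147)),("side",(281,155))):
    i=arm.camera_info(n);T=i["T"];p=cv2.imread(f"pics/{n}3.png").astype(float)
    v,u=np.mgrid[:420,:560];w=(np.hypot(u-uv[0],v-uv[1])<10)&(p[...,2]>70)
    q=np.where(w,np.clip(p[...,1]-45,0,None),0)*(p[...,1]/(p[...,2]+1)>.5)
    ys,xs=np.nonzero(q);print(n,len(xs),xs.min(),xs.max(),ys.min(),ys.max(),xs.mean(),ys.mean())
    e=((xs.min()+xs.max())/2,(ys.min()+ys.max())/2);rays.append(ray(i,T,e))
s1=np.load("pics/w1s.npy",allow_pickle=True).item();i=arm.camera_info("wrist");rays.append(ray(i,camT(i,s1),(302.7,275)))
def tri(rs):
    A=0;b=0
    for o,r in rs:
        r=r/np.linalg.norm(r);M=np.eye(3)-np.outer(r,r);A=A+M;b=b+M@o
    return np.linalg.solve(A,b)
print("tri all",tri(rays),"scene+side",tri(rays[:2]),"side+w",tri(rays[1:]))
E
```

```text
9.4 [0.46610279 0.1480181  0.10435224] [ 0.59268278 -0.04715777  0.80486102] [0.47515315 0.33948323 0.32505891]
scene 160 300 316 138 154 306.6375 143.86875
side 107 272 286 146 163 277.8785046728972 153.3551401869159
tri all [0.61589746 0.25721919 0.20015327] scene+side [0.6154633  0.26591113 0.19488049] side+w [0.61613836 0.25746328 0.20052262]
```

Zeroing held for about 1.6 s with roughly 2.2 N on the tip. Next I'll lift and tilt to a standoff 40 mm off the spot.

Call:
step_arm:
  series:
    - [0,0,0,0,0,-3,255]
    - [0,0,0,0,0,-7.5,255]
    - [0,0,0,1,0.5,-12,255]
    - [-5,-0.5,0,3,2,-15.5,255]
    - [-12,-1.5,0,5.5,4,-18,255]
    - [-19,-2.5,0,8,6,-19.8,255]
    - [-26,-3.5,0,10,7.2,-19.8,255]
    - [-33,-4.3,0,11.6,8,-19.8,255]
    - [-34.7,-4.6,0,11.6,8,-19.8,255]
    - [-34.7,-4.6,0,11.6,8,-19.8,255]
    - [-34.7,-4.6,0,11.6,8,-19.8,255]
    - [-34.7,-4.6,0,11.6,8,-19.8,255]

```text
time: 10.6
ee_pos: [0.5463, 0.2636, 0.3026]
eef_rot: [1.848, 1.846, 0.5]
force: [0.4, -1.2, -1.1]
opening: 0.0286
finger_force: 59.6
```

```bash
python3 - <<'E'
from rig import arm
from h import *
f=[]
for n in range(4): arm.camera("side");f.append(arm.sense()["force"])
s=arm.sense();p,d=arm.camera("wrist");cv2.imwrite("pics/w4.png",p);np.save("pics/w4.npy",d);np.save("pics/w4s.npy",s,allow_pickle=True)
print(s["time"],s["ee_pos"],R.from_rotvec(s["eef_rot"]).as_matrix().round(4),np.mean(f,0),abs(s["qvel"]).max())
cv2.imwrite("pics/w4c.png",cv2.resize(p[130:290,200:400],None,fx=3.7,fy=3.7,interpolation=cv2.INTER_CUBIC))
E
```

```text
10.8 [0.5464724  0.26356119 0.30261422] [[ 0.0246  0.8223  0.5685]
 [ 0.9969  0.0225 -0.0757]
 [-0.0751  0.5686 -0.8192]] [-0.15914251 -0.07709912 -1.44608815] 0.004648057999968587
```

View pics/w4c.png

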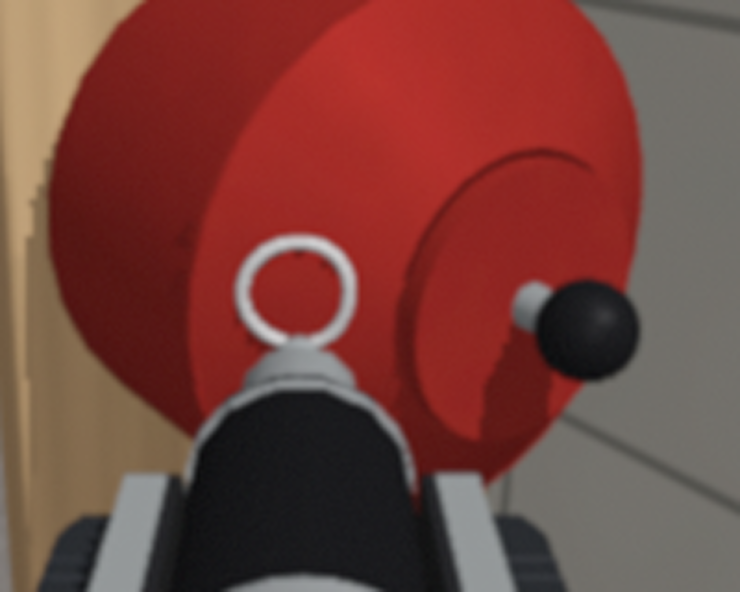

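The close-up shows the ring centred at crop (297,292), i.e. image (280,209), directly ahead of the gauge. I'll compute the spot and normal in the tool frame.

```bash
python3 - <<'E'
from rig import arm
from h import *
from scipy.optimize import least_squares
i=arm.camera_info("wrist");p=cv2.imread("pics/w4.png");d=np.load("pics/w4.npy");s=np.load("pics/w4s.npy",allow_pickle=True).item()
T=i["tool_from_camera"];c=cloud(i,T,d);W=cloud(i,camT(i,s),d)
v,u=np.mgrid[:420,:560];r=np.hypot(u-280.3,v-208.9)
ring=(p.min(2)>120)&(r<20)&(v<216)
red=(p[...,2]>90)&(p[...,1]<60)
e=cv2.fitEllipse(np.argwhere(ring)[:,::-1].astype(np.float32));print(e)
for R0 in(11,18,25):
    P=c[red&(r<R0)];P=P[abs(P[:,2]-np.median(P[:,2]))<.01];M=P.mean(0);n=np.linalg.svd(P-M)[2][2];n*=-np.sign(n[2]);
    o,q=ray(i,T,e[0]);print("plane",len(P),n,"spot tool",o+q*((M-o)@n)/(q@n))
k=np.tan(np.radians(35))
Q=W[red&(W[...,2]>.183)&(W[...,2]<.208)&(np.hypot(W[...,0]-.67,W[...,1]-.247)<.07)]
f=least_squares(lambda x:(Q[:,2]-(x[0]-k*np.hypot(Q[:,0]-x[1],Q[:,1]-x[2]))),[.2317,.67,.247],loss="soft_l1",f_scale=.001);print("cone",len(Q),f.x,np.median(abs(f.fun)))
o,q=ray(i,camT(i,s),e[0]);L=np.linspace(.15,.4,5001);X=o+np.outer(L,q);S=X[np.argmin(abs(X[:,2]-(f.x[0]-k*np.hypot(X[:,0]-f.x[1],X[:,1]-f.x[2]))))]
a=S[:2]-f.x[1:];az=np.arctan2(a[1],a[0]);print("spot",S,np.degrees(az))
Rm=R.from_rotvec(s["eef_rot"]).as_matrix();t=np.radians(35);N=np.r_[np.sin(t)*np.cos(az),np.sin(t)*np.sin(az),np.cos(t)]
print("tool: n",Rm.T@N,"spot",Rm.T@(S-s["ee_pos"]))
# gauge barrel axis in tool frame
B=c[(p.max(2)<60)&(abs(c[...,1])<.02)&(abs(c[...,0])<.03)&(c[...,2]<.04)&(c[...,2]>-.026)&(abs(u-281)<20)&(v>235)]
g=least_squares(lambda x:np.hypot(B[:,0]-x[0]-x[2]*B[:,2],B[:,1]-x[1]-x[3]*B[:,2])-.015,[0,0,0,0],loss="soft_l1",f_scale=.0005);print("barrel",len(B),g.x,np.median(abs(g.fun)),B[:,2].min(),B[:,2].max())
E
```

```text
((279.7100524902344, 207.9643096923828), (26.855484008789062, 29.726322174072266), 82.23212432861328)
plane 374 [ 0.00153451 -0.00592971 -0.99998124] spot tool [ 0.00094004 -0.0003202   0.1292299 ]
plane 501 [ 0.00486128 -0.01130479 -0.99992428] spot tool [ 0.0009224  -0.00032042  0.12928935]
plane 1269 [ 0.03011049  0.00612243 -0.99952783] spot tool [ 0.00084574 -0.00032135  0.12954773]
cone 7730 [0.23181166 0.66934503 0.24701191] 0.0004677880390796946
spot [0.61964519 0.25474358 0.19658868] 171.15753588202628
tool: n [ 0.01243544  0.00174795 -0.99992115] spot [ 0.00097219 -0.00031981  0.12912155]
barrel 4923 [ 0.00154854 -0.00404433 -0.04002427  0.28455738] 0.001737169359308826 -0.02599033312654428 0.03369994630039119
```

```bash
python3 - <<'E'
from rig import arm
from h import *
i=arm.camera_info("wrist");p=cv2.imread("pics/w4.png");d=np.load("pics/w4.npy");c=cloud(i,i["tool_from_camera"],d)
for v in range(228,420,12):
    q=c[v,276:287].mean(0);print(v,p[v,281],q.round(4),end=" | ")
    x=c[v];m=(abs(x[:,0])<.03)&(abs(x[:,1])<.03)&(x[:,2]<.06);print(x[m][:,1].min().round(4) if m.any() else "",x[m][:,1].max().round(4) if m.any() else "")
E
```

```text
228 [152 150 147] [0.0101 0.0006 0.0594] | -0.0005 0.0023
240 [28 24 24] [0.0156 0.0006 0.0277] | -0.0096 0.011
252 [28 24 24] [0.0157 0.0006 0.0141] | -0.0135 0.0148
264 [28 26 26] [0.0157 0.0006 0.0025] | -0.0202 0.0212
276 [27 26 24] [ 0.0155  0.0006 -0.0072] | -0.0269 0.0283
288 [154 152 149] [ 0.0161  0.0006 -0.0167] | -0.0271 0.0284
300 [29 27 26] [ 0.0157  0.0006 -0.0237] | -0.025 0.0264
312 [29 27 27] [ 0.0118  0.0006 -0.0245] | -0.0272 0.0285
324 [26 26 25] [ 0.0074  0.0006 -0.0245] | -0.0297 0.0299
336 [29 27 26] [ 0.0028  0.0006 -0.0246] | -0.0297 0.0296
348 [27 24 25] [-0.002   0.0006 -0.0245] | -0.0299 0.0247
360 [27 24 23] [-0.0067  0.0006 -0.0247] | -0.0225 0.0239
372 [20 19 19] [-0.0118  0.0006 -0.0246] | -0.0221 0.0234
384 [46 42 39] [ 0.0097  0.0006 -0.0523] | -0.0215 0.0228
396 [49 45 43] [ 0.0111  0.0006 -0.0573] | -0.0208 0.0223
408 [47 43 41] [ 0.0108  0.0006 -0.0604] | -0.0236 0.025
```

The barrel is parallel to the tool axis within a fraction of a degree and the tip is about 90 mm ahead of the TCP. Contact should come at about 3.95 cm, so I'll aim for 4.4 cm.

Call:
step_arm:
  series:
    - [0,0,0,0.05,-0.1,1,255]
    - [0,0,0,0.05,-0.1,2,255]
    - [0,0,0,0.05,-0.1,2.8,255]
    - [0,0,0,0.05,-0.1,3.4,255]
    - [0,0,0,0.05,-0.1,3.7,255]
    - [0,0,0,0.05,-0.1,3.9,255]
    - [0,0,0,0.05,-0.1,4.1,255]
    - [0,0,0,0.05,-0.1,4.25,255]
    - [0,0,0,0.05,-0.1,4.4,255]
    - [0,0,0,0.05,-0.1,4.4,255]
    - [0,0,0,0.05,-0.1,4.4,255]
    - [0,0,0,0.05,-0.1,4.4,255]

```text
time: 12.05
ee_pos: [0.5702, 0.2613, 0.2659]
eef_rot: [1.847, 1.847, 0.501]
force: [-1.0, -0.6, 0.3]
opening: 0.0289
finger_force: 59.8
```

```bash
python3 - <<'E'
from rig import arm
from h import *
f=[]
for n in range(6): arm.camera("side");f.append(arm.sense()["force"])
s0=np.load("pics/w4s.npy",allow_pickle=True).item();s=arm.sense();Rm=R.from_rotvec(s["eef_rot"]).as_matrix()
p,d=arm.camera("wrist");i=arm.camera_info("wrist");W=cloud(i,camT(i,s),d);c=cloud(i,i["tool_from_camera"],d)
print(s["time"],"moved tool",Rm.T@(s["ee_pos"]-s0["ee_pos"]),"dF along tool z",Rm.T@(np.mean(f,0)-[-.16,-.08,-1.45]))
print("barrel x",[c[v,276:287].mean(0).round(4) for v in (240,264,300,312,336)])
k=np.tan(np.radians(35));Q=W[(p[...,2]>90)&(p[...,1]<60)&(W[...,2]>.183)&(W[...,2]<.208)&(np.hypot(W[...,0]-.67,W[...,1]-.247)<.07)]
from scipy.optimize import least_squares
g=least_squares(lambda x:(Q[:,2]-(x[0]-k*np.hypot(Q[:,0]-x[1],Q[:,1]-x[2]))),[.2317,.67,.247],loss="soft_l1",f_scale=.001);print("cone",len(Q),g.x)
a,_=arm.camera("side");b,_=arm.camera("scene")
cv2.imwrite("pics/end.png",np.hstack([cv2.resize(x,(390,390),interpolation=cv2.INTER_CUBIC) for x in(p[130:290,200:360],a[90:220,220:350])]))
E
```

```text
12.35 moved tool [ 0.00100019 -0.00144797  0.04387643] dF along tool z [ 0.07925143 -0.20025749 -2.3044937 ]
barrel x [array([0.0157, 0.0006, 0.0276]), array([0.0156, 0.0006, 0.0027]), array([ 0.0156,  0.0006, -0.0235]), array([ 0.0119,  0.0006, -0.0247]), array([ 0.0028,  0.0006, -0.0247])]
cone 9163 [0.23165019 0.66935827 0.2472486 ]
```

View pics/end.png

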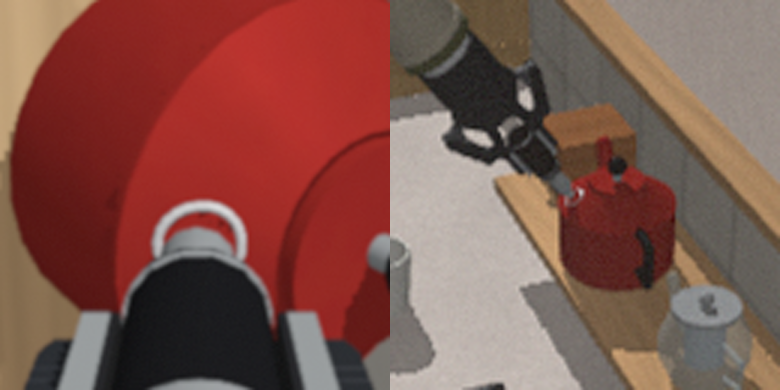

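The tip presses inside the ring at crop (200,240) with about 2.3 N, which is roughly 5 mm of its 12 mm travel. The kettle hasn't moved. I'll hold briefly and hand in.

Call:
step_arm:
  series:
    - [0,0,0,0,0,0,255]
    - [0,0,0,0,0,0,255]
    - [0,0,0,0,0,0,255]
    - [0,0,0,0,0,0,255]
    - [0,0,0,0,0,0,255]
    - [0,0,0,0,0,0,255]
    - [0,0,0,0,0,0,255]
    - [0,0,0,0,0,0,255]

```text
time: 13.3
ee_pos: [0.5703, 0.2612, 0.2657]
eef_rot: [1.847, 1.847, 0.501]
force: [-1.8, -0.2, 1.6]
opening: 0.0291
finger_force: 59.8
```

```bash
python3 -c "
from rig import arm
print(arm.close_job())"
```

```text
the job is handed in; nothing more can be done
None
```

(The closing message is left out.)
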